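Zero the burr grinder and set it four clicks coarse

ROBOT

A 6-joint arm with a two-finger parallel gripper is mounted at the origin on the work surface. World frame = base frame: x ahead of the robot, y to its left, z up, the work surface at z = 0. Lengths are in m, angles in degrees, forces in N, time in s.
With the tool pointing down it reaches from about 0.275 to 0.85 m from the base axis. Payload 5.2 kg.
Tool frame: the origin (TCP) lies at the very end of the fingers, on their centre line; the grasp point (between the pads) lies 19 mm behind it; z points along the fingers, y is the line along which they close (so a half turn about z gives the same grasp; the last joint's range is limited). The gripper opens to 85 mm and grips with 20 to 120 N. Pads are 22 mm wide; open, the fingers measure 114 mm over their backs; the gripper's body (76 mm by 85 mm) begins 54 mm behind the grasp point. The pads swing forward as they close: fully open they stand 13 mm farther back than shut.
Start: joints at [60.172, 14.817, 87.949, -0, 77.235, -11.62], TCP at [0.172, 0.522, 0.231] pointing down, gripper open.
Joint ranges: [-179.93, 179.93], [-52.35, 119.4], [10.71, 147.94], [-69.91, 249.91], [12.55, 155.21], [-178.61, 178.61]. Speed limits (degrees/s): [147.25, 147.25, 180, 180, 180, 180].

INTERFACE

Orientations are given as [roll, pitch, yaw] about the fixed x, y, z axes, in that order (R = Rz(yaw) Ry(pitch) Rx(roll)).
In Python, from station import sense, capture, calibration, job_done gives the robot as it stands.
- The arm moves only by the tool send_rows, never from a script. Its argument "commands" is a list of rows, each an object of numbers: "rx", "ry", "rz": the turn, a rotation vector about the tool's x, y, z in rad; "dx", "dy", "dz": the shift along the tool's x, y, z in cm; "gripper": the gripper's target within -1 to 1 (fully open at 1, half-way at 0, shut at -1). A call has exactly 8 rows; each row shifts and turns the commanded pose from where the row before left it, along the tool's axes as they then stand; what a row does not reach is not made up. A row lasts 1/12 s, in which the tool goes at most 41.7 mm and 7.16 degrees, less where a joint would pass 70% of its speed; a pose out of reach is approached as far as the arm can. A call with a gripper value outside its range is refused whole. The fingers move at their own pace and stop on an object; "newtons" is the grip in N (left out, the last holds). Time passes only in rows, so rows that do not move let the fingers close, or fill a call up. It gives the time, the measured TCP pose, the force, the opening and the grip force at its end, in the units of the state.
- sense(): the state, without advancing time (a new reading comes with each control period).
- capture(name): name is "scene" or "top"; returns the picture (384x512x3 uint8, red, green, blue); there is no depth.
- calibration(name): a dict with "vfov" (degrees; the focal length in pixels is half the picture's height over the tangent of half this angle, whatever the lens; pixels are square), "cx", "cy" (the principal point, pixels), "cam_to_world" (4x4, takes a point from camera to world coordinates). Camera axes: x right, y down, z forward; pixel columns grow to the right and rows downward; lengths in m; the calibration is good to about 2 mm. A picture is of the moment at which its call begins. calibration takes no time and is no camera call.
- job_done(): hands the job in; it is judged then, once.
The state is a dict: "t": time; "qpos": joint angles; "joint_vel": joint speeds; "effort": joint torques, N m; "tcp_pos": TCP position; "orientation": TCP orientation; "force": force on the tool from outside, world axes, zero at the start; "wrist_torque": the same for the moment, N m; "grip_width": finger opening in m; "gripper_force": force on a finger pad.
Only numpy, scipy, OpenCV 4.12 (cv2) and the standard library are available. Lean on these libraries where they do the work, as an engineer would, in place of code of your own. Each camera call takes 0.05 s, during which the arm holds its last target. There are 200 camera calls.

TASK

The hopper has been lifted off the coffee grinder to reset its grind. Turn the black dial on top clockwise until it comes gently up against its stop, pausing there a moment, then turn it back exactly four clicks and let go. Do not force it at the stop, which would drag the metal calibration ring around under it, and leave the hopper, mug and canister where they are.

Things in the scene. Friction and masses are not known exactly. Their poses are not given: they have to be found in the camera images.
- dial_grip (a point): Grip bar of the black dial on top of the white grinder: upright, 62 mm long, 16 thick, 36 high, standing on a disc of radius 37 mm. The point is on the dial's vertical turning axis, mid-length and mid-thickness of the bar, 13 mm below its top, 23 mm above the disc, about 211 mm above the worktop. x runs along the bar, y across it, z up; it turns with the dial.
- dial_nose (a point): Small pointer nose on the dial's disc, 37 mm from its axis, at the bar's -x end. Clockwise seen from above is finer, to a hard stop hidden inside, 5 to 9 clicks away at the start. A click is 15 degrees; between clicks the torque rises to about 0.1 N m and the dial, let go, snaps into the nearest click. The stop is click zero; 0.2 to 0.3 N m there is a sure, gentle touch.
- ring_lug (a point): Top of a 12 mm square lug on the bare-metal calibration ring (radius 58 mm, 24 dark marks one click apart) under the dial; 62.5 mm from the dial's axis. The stop is inside this ring, at no visible mark. The ring's place differs from one grinder to the next; friction alone holds it, and over 0.5 N m against the stop drags it round. It must stay where it is.
- grinder: White burr grinder, fixed to the worktop, 220 x 150 mm, 170 mm tall without ring and dial; origin at the centre of its underside, right below the dial's axis; its spout side faces -x, z up.
- burr_gap (a joint): Gap between the burrs inside the grinder, in m: 0 with the dial at its stop, growing 0.00002 (0.02 mm) per click counter-clockwise. Out of sight, and too small to be read reliably: feel the stop instead.
- hopper_mid (a point): Clear hopper with a black lid, 114 mm wide, 128 mm tall, standing on the worktop beside the grinder; the point is on its axis 60 mm up. Leave alone.
- mug_mid (a point): White mug, 80 mm across, 95 mm tall; the point is on its axis at half height. Leave alone.
- canister_mid (a point): Steel canister, 100 mm across, 150 mm tall; the point is on its axis at half height. Leave alone.

How it is judged (in metres and radians):
On the way:
1. the dial is at its stop (within a quarter of a click) (value of joint burr_gap below 5e-06 m), for 0.15 s.
At the end, for the whole second after the job is handed in: The dial, having been at its stop, rests four clicks back from it (burr gap 0.08 mm, within 0.3 of a click), and the calibration ring has not turned (its lug is within 5 mm of where it was) (value of joint burr_gap between 7.4e-05 and 8.6e-05 m and distance of ring_lug from where it was at the start of the episode below 0.005 m); the robot touches nothing.
It fails at once if the calibration ring is dragged round (its lug moves more than 5 mm): the stop was forced (distance of ring_lug from where it was at the start of the episode above 0.005 m).
It fails at once if the hopper, mug or canister is moved by more than 20 mm (distance of any of hopper_mid, mug_mid, canister_mid from where it was at the start of the episode above 0.02 m).
It also fails if it takes over 69 s, if anything falls off the work surface, if the arm or the gripper's body presses on something with over 40 N, if the wrist force passes 120 N, or if a joint passes its speed limit or range.

## Working session

There is one attempt and no reset: what is moved stays moved. The work goes in short steps, Python scripts to look and compute and a tool call to move; the robot and the scene stay as the last step left them, time stands still between calls to the robot, and variables do not carry over. Pictures are saved under pics/ and viewed, at most 10 in all, crops included, and the job is handed in when it is done.

Besides the shell and the picture viewer there is one more tool, called after "Emit:" as name([rows], argument=value, ...), one row to a line, values as JSON. send_rows: Moves the arm, as the interface text tells. Its arguments: {"type":"object","properties":{"commands":{"type":"array"},"newtons":{"type":"number"}},"required":["commands"]}

```bash
mkdir -p pics; python3 - <<'E'
from station import *
import cv2
for n in("scene","top"):
    im=capture(n); cv2.imwrite(f"pics/{n}0.png",im[:,:,::-1]); c=calibration(n); print(n,c)
s=sense(); print(s)
E
```

```text
scene {'vfov': 56.85435604782687, 'cx': 254.0206243956072, 'cy': 190.87261381713236, 'cam_to_world': array([[-0.41061376,  0.7636183 , -0.49828047,  0.88811921],
       [ 0.91180762,  0.3449495 , -0.22274807,  0.18671115],
       [ 0.0017871 , -0.54579935, -0.837914  ,  0.74985197],
       [ 0.        ,  0.        ,  0.        ,  1.        ]])}
top {'vfov': 55.70975191148466, 'cx': 253.79063238589356, 'cy': 187.93637392763623, 'cam_to_world': array([[ 1.21783848e-04, -9.82015836e-01,  1.88798522e-01,
         4.15884743e-01],
       [-9.99967938e-01, -1.63124345e-03, -7.83971686e-03,
         5.12626351e-02],
       [ 8.00670246e-03, -1.88791514e-01, -9.81984550e-01,
         8.48100354e-01],
       [ 0.00000000e+00,  0.00000000e+00,  0.00000000e+00,
         1.00000000e+00]])}
{'t': 0.1, 'qpos': array([ 6.01705736e+01,  1.48576148e+01,  8.80029774e+01, -1.66439154e-03,
        7.72351690e+01, -1.16214055e+01]), 'joint_vel': array([-0.02690588, -0.11186106, -0.07985744,  0.04584021, -0.03955573,
       -0.05074686]), 'effort': array([ 2.68207172e-03, -4.46969998e+01, -2.91250974e+01, -2.57888896e-04,
        6.19929706e-03,  7.83722697e-06]), 'tcp_pos': array([0.17162691, 0.52205031, 0.23054687]), 'orientation': array([-1.79905875e+02, -1.77011269e-02,  1.61792334e+02]), 'force': array([ 0.76140701, -0.41133522, -0.07010737]), 'wrist_torque': array([ 0.00514898, -0.08426201, -0.00170017]), 'gripper_force': 0.0, 'grip_width': 0.08541297655497508}
```

View pics/scene0.png

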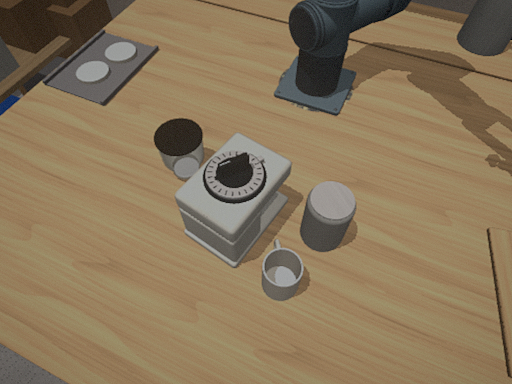

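View pics/top0.png

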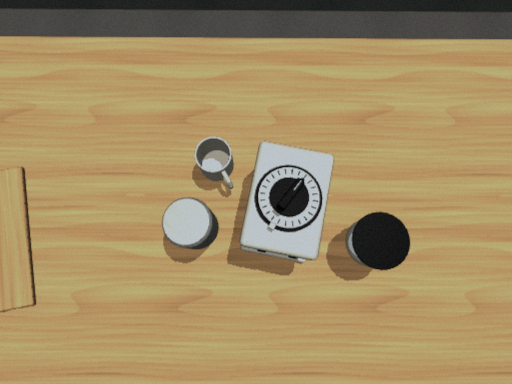

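The scene and top views show the grinder in the middle, with the dial at about (289,197) in top and (236,172) in scene. The canister and mug are to its left in top, the hopper to its right.

```bash
python3 - <<'E'
import cv2,numpy as np
a=cv2.imread("pics/top0.png")[155:240,245:335]; b=cv2.imread("pics/scene0.png")[140:210,190:280]
a=cv2.resize(a,None,fx=6,fy=6,interpolation=cv2.INTER_CUBIC)
cv2.imwrite("pics/c_top.png",a)
E
```

```text
(no output)
```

View pics/c_top.png

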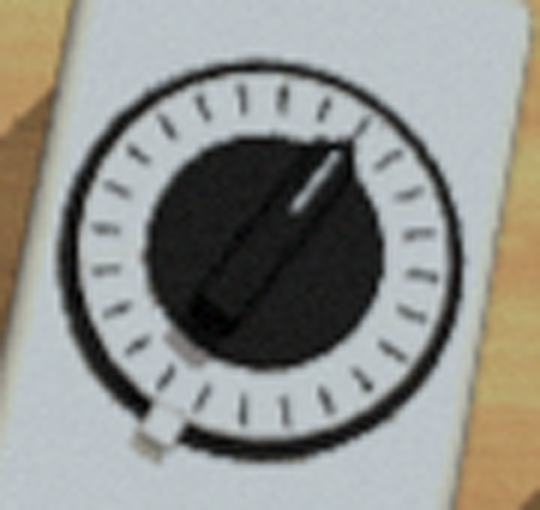

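The crop shows the disc centred at crop (265,252). The bar runs from the nose at about (345,145) to about (213,315), and the lug is at (158,430).

```bash
cat > h.py <<'E'
import numpy as np
from station import *
def w(n,u,v,z,H=384):
    c=calibration(n); f=H/2/np.tan(np.radians(c['vfov']/2)); T=c['cam_to_world']
    d=T[:3,:3]@np.array([(u-c['cx'])/f,(v-c['cy'])/f,1]); o=T[:3,3]
    return (o+d*(z-o[2])/d[2])
def ct(x,y): return 245+(x-2.5)/6,155+(y-2.5)/6
E
python3 - <<'E'
from h import *
for nm,x,y,z in[("disc",265,252,.188),("discL",146,252,.188),("discR",384,252,.188),("ringC",263,260,.178),("edgeA1",318,145,.224),("edgeA2",195,290,.224),("edgeB1",350,182,.224),("edgeB2",237,325,.224),("lug",165,418,.185)]:
    print(nm,w("top",*ct(x,y),z))
print("scene ctr",w("scene",236,172,.2))
print("can",w("top",187,222,.15),"mug",w("top",213,158,.095),"hop",w("top",380,240,.128))
E
```

```text
disc [ 0.52667402 -0.01844909  0.188     ]
discL [0.52662047 0.0181216  0.188     ]
discR [ 0.52672762 -0.05505222  0.188     ]
ringC [ 0.52582423 -0.01883575  0.178     ]
edgeA1 [ 0.55246388 -0.03077729  0.224     ]
edgeA2 [0.50945403 0.00582911 0.224     ]
edgeB1 [ 0.54141248 -0.03989091  0.224     ]
edgeB2 [ 0.49926593 -0.00617509  0.224     ]
lug [0.47596887 0.01258794 0.185     ]
scene ctr [ 0.53600147 -0.00865308  0.2       ]
can [0.48331641 0.1738729  0.15      ] mug [0.62585658 0.13266965 0.095     ] hop [ 0.45031833 -0.20310086  0.128     ]
```

Emit:
send_rows([
  {"dx": -2.1,"dy": -1.68,"dz": -0.5},
  {"dx": -2.1,"dy": -1.68,"dz": -0.5},
  {"dx": -2.1,"dy": -1.68,"dz": -0.5},
  {"dx": -2.1,"dy": -1.68,"dz": -0.5},
  {"dx": -2.1,"dy": -1.68,"dz": -0.5},
  {"dx": -2.1,"dy": -1.68,"dz": -0.5},
  {"dx": -2.1,"dy": -1.68,"dz": -0.5},
  {"dx": -2.1,"dy": -1.68,"dz": -0.5},
], newtons=20)

```text
invalid input
```

Emit:
send_rows([
  {"dx": -2.1,"dy": -1.68},
  {"dx": -2.1,"dy": -1.68},
  {"dx": -2.1,"dy": -1.68},
  {"dx": -2.1,"dy": -1.68},
  {"dx": -2.1,"dy": -1.68},
  {"dx": -2.1,"dy": -1.68},
  {"dx": -2.1,"dy": -1.68},
  {"dx": -2.1,"dy": -1.68},
])

```text
invalid input
```

Emit:
send_rows([
  {"dx": -2.1,"dy": -1.68},
  {"dx": -2.1,"dy": -1.68},
  {"dx": -2.1,"dy": -1.68},
  {"dx": -2.1,"dy": -1.68},
  {"dx": -2.1,"dy": -1.68},
  {"dx": -2.1,"dy": -1.68},
  {"rz": 0.1},
  {"rz": 0.1},
])

```text
invalid input
```

Emit:
send_rows([
  {"rz": 0.1},
  {"rz": 0.072},
  {},
  {},
  {},
  {},
  {},
  {},
])

```text
invalid input
```

Emit:
send_rows([
  {"rx": 0,"ry": 0,"rz": 0,"dx": -2.1,"dy": -1.68,"dz": -0.5,"gripper": 1},
  {"rx": 0,"ry": 0,"rz": 0,"dx": -2.1,"dy": -1.68,"dz": -0.5,"gripper": 1},
  {"rx": 0,"ry": 0,"rz": 0,"dx": -2.1,"dy": -1.68,"dz": -0.5,"gripper": 1},
  {"rx": 0,"ry": 0,"rz": 0,"dx": -2.1,"dy": -1.68,"dz": -0.5,"gripper": 1},
  {"rx": 0,"ry": 0,"rz": 0,"dx": -2.1,"dy": -1.68,"dz": -0.5,"gripper": 1},
  {"rx": 0,"ry": 0,"rz": 0,"dx": -2.1,"dy": -1.68,"dz": -0.5,"gripper": 1},
  {"rx": 0,"ry": 0,"rz": 0,"dx": -2.1,"dy": -1.68,"dz": -0.5,"gripper": 1},
  {"rx": 0,"ry": 0,"rz": 0,"dx": -2.1,"dy": -1.68,"dz": -0.5,"gripper": 1},
], newtons=20)

```text
t: 0.77
tcp_pos: [0.2896, 0.341, 0.2712]
orientation: [-180.0, -0.0, 161.8]
force: [0.5, -0.2, -0.0]
grip_width: 0.0853
gripper_force: 0.0
```

Emit:
send_rows([
  {"rx": 0,"ry": 0,"rz": 0,"dx": -2.11,"dy": -1.67,"dz": 0,"gripper": 1},
  {"rx": 0,"ry": 0,"rz": 0,"dx": -2.11,"dy": -1.67,"dz": 0,"gripper": 1},
  {"rx": 0,"ry": 0,"rz": 0,"dx": -2.11,"dy": -1.67,"dz": 0,"gripper": 1},
  {"rx": 0,"ry": 0,"rz": 0,"dx": -2.11,"dy": -1.67,"dz": 0,"gripper": 1},
  {"rx": 0,"ry": 0,"rz": 0,"dx": -2.11,"dy": -1.67,"dz": 0,"gripper": 1},
  {"rx": 0,"ry": 0,"rz": 0,"dx": -2.11,"dy": -1.67,"dz": 0,"gripper": 1},
  {"rx": 0,"ry": 0,"rz": 0,"dx": -2.11,"dy": -1.67,"dz": 0,"gripper": 1},
  {"rx": 0,"ry": 0,"rz": 0,"dx": -2.11,"dy": -1.67,"dz": 0,"gripper": 1},
])

```text
t: 1.43
tcp_pos: [0.4083, 0.1614, 0.271]
orientation: [-180.0, -0.0, 161.8]
force: [-0.9, 0.3, -0.6]
grip_width: 0.0853
gripper_force: 0.0
```

Emit:
send_rows([
  {"rx": 0,"ry": 0,"rz": 0,"dx": -2.11,"dy": -1.67,"dz": 0,"gripper": 1},
  {"rx": 0,"ry": 0,"rz": 0,"dx": -2.11,"dy": -1.67,"dz": 0,"gripper": 1},
  {"rx": 0,"ry": 0,"rz": 0,"dx": -2.11,"dy": -1.67,"dz": 0,"gripper": 1},
  {"rx": 0,"ry": 0,"rz": 0,"dx": -2.11,"dy": -1.67,"dz": 0,"gripper": 1},
  {"rx": 0,"ry": 0,"rz": 0,"dx": -2.11,"dy": -1.67,"dz": 0,"gripper": 1},
  {"rx": 0,"ry": 0,"rz": 0,"dx": -2.11,"dy": -1.67,"dz": 0,"gripper": 1},
  {"rx": 0,"ry": 0,"rz": 0,"dx": -2.11,"dy": -1.67,"dz": 0,"gripper": 1},
  {"rx": 0,"ry": 0,"rz": 0,"dx": -2.11,"dy": -1.67,"dz": 0,"gripper": 1},
])

```text
t: 2.1
tcp_pos: [0.5269, -0.0182, 0.2709]
orientation: [180.0, -0.1, 161.8]
force: [1.2, 0.7, -0.2]
grip_width: 0.0852
gripper_force: 0.0
```

Emit:
send_rows([
  {"rx": 0,"ry": 0,"rz": 0.1,"dx": 0,"dy": 0,"dz": 0,"gripper": 1},
  {"rx": 0,"ry": 0,"rz": 0.1,"dx": 0,"dy": 0,"dz": 0,"gripper": 1},
  {"rx": 0,"ry": 0,"rz": 0.1,"dx": 0,"dy": 0,"dz": 0,"gripper": 1},
  {"rx": 0,"ry": 0,"rz": 0.072,"dx": 0,"dy": 0,"dz": 0,"gripper": 1},
  {"rx": 0,"ry": 0,"rz": 0,"dx": 0,"dy": 0,"dz": 0.5,"gripper": 1},
  {"rx": 0,"ry": 0,"rz": 0,"dx": 0,"dy": 0,"dz": 0.5,"gripper": 1},
  {"rx": 0,"ry": 0,"rz": 0,"dx": 0,"dy": 0,"dz": 0.5,"gripper": 1},
  {"rx": 0,"ry": 0,"rz": 0,"dx": 0,"dy": 0,"dz": 0.5,"gripper": 1},
])

```text
t: 2.77
tcp_pos: [0.5263, -0.0169, 0.2504]
orientation: [-180.0, -0.0, 140.6]
force: [-0.0, 0.2, 0.0]
grip_width: 0.0854
gripper_force: 0.0
```

```bash
python3 - <<'E'
from h import *
import cv2
s=sense(); print(s['tcp_pos'],s['orientation'],s['wrist_torque'],s['qpos'])
a=capture("top")[130:250,225:355,::-1]; b=capture("scene")[100:220,170:300,::-1]
im=np.hstack([cv2.resize(x,None,fx=3,fy=3,interpolation=cv2.INTER_CUBIC) for x in(a,b)]); cv2.imwrite("pics/n1.png",im)
E
```

```text
[ 0.52630805 -0.01686159  0.25036159] [-1.79977178e+02 -4.90513534e-02  1.40568345e+02] [0.01582965 0.03032998 0.0138425 ] [-1.39819905e+01  1.17195399e+01  8.92859197e+01  4.79641387e-04
  7.90486390e+01 -6.45504368e+01]
```

View pics/n1.png

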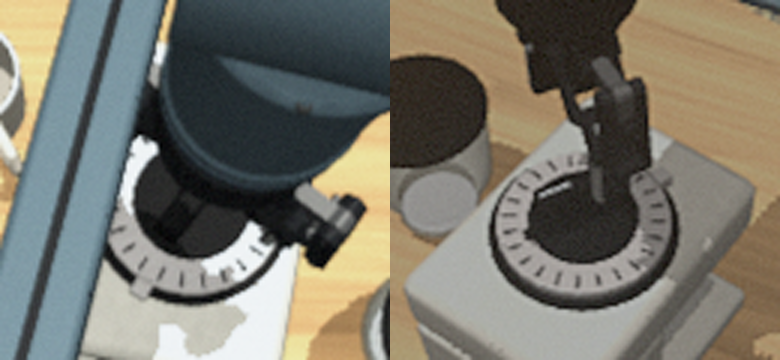

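Emit:
send_rows([
  {"rx": 0,"ry": 0,"rz": 0,"dx": -0.1,"dy": -0.12,"dz": 0.8,"gripper": 1},
  {"rx": 0,"ry": 0,"rz": 0,"dx": 0,"dy": 0,"dz": 0.8,"gripper": 1},
  {"rx": 0,"ry": 0,"rz": 0,"dx": 0,"dy": 0,"dz": 0.8,"gripper": 1},
  {"rx": 0,"ry": 0,"rz": 0,"dx": 0,"dy": 0,"dz": 0.8,"gripper": 1},
  {"rx": 0,"ry": 0,"rz": 0,"dx": 0,"dy": 0,"dz": 0.8,"gripper": 1},
  {"rx": 0,"ry": 0,"rz": 0,"dx": 0,"dy": 0,"dz": 0.8,"gripper": 1},
  {"rx": 0,"ry": 0,"rz": 0,"dx": 0,"dy": 0,"dz": 0.7,"gripper": 1},
  {"rx": 0,"ry": 0,"rz": 0,"dx": 0,"dy": 0,"dz": 0,"gripper": 1},
])

```text
t: 3.53
tcp_pos: [0.5257, -0.0183, 0.1944]
orientation: [-179.9, -0.2, 140.5]
force: [0.1, 0.3, -0.8]
grip_width: 0.0852
gripper_force: 0.0
```

Emit:
send_rows([
  {"rx": 0,"ry": 0,"rz": 0,"dx": 0,"dy": 0,"dz": 0,"gripper": -1},
  {"rx": 0,"ry": 0,"rz": 0,"dx": 0,"dy": 0,"dz": 0,"gripper": -1},
  {"rx": 0,"ry": 0,"rz": 0,"dx": 0,"dy": 0,"dz": 0,"gripper": -1},
  {"rx": 0,"ry": 0,"rz": 0,"dx": 0,"dy": 0,"dz": 0,"gripper": -1},
  {"rx": 0,"ry": 0,"rz": 0,"dx": 0,"dy": 0,"dz": 0,"gripper": -1},
  {"rx": 0,"ry": 0,"rz": 0,"dx": 0,"dy": 0,"dz": 0,"gripper": -1},
  {"rx": 0,"ry": 0,"rz": 0,"dx": 0,"dy": 0,"dz": 0,"gripper": -1},
  {"rx": 0,"ry": 0,"rz": 0,"dx": 0,"dy": 0,"dz": 0,"gripper": -1},
], newtons=20)

```text
t: 4.2
tcp_pos: [0.5274, -0.0181, 0.1968]
orientation: [179.9, 0.1, 140.5]
force: [3.1, 3.6, 1.8]
grip_width: 0.0156
gripper_force: 23.4
```

```bash
cat > s.py <<'E'
from h import *
s=sense(); print(*(f"{k} {np.round(s[k],4)}" for k in('t','tcp_pos','orientation','force','wrist_torque','effort','grip_width','gripper_force')),sep='\n')
E
python3 s.py
```

```text
t 4.2
tcp_pos [ 0.5274 -0.0181  0.1968]
orientation [1.799015e+02 6.560000e-02 1.404823e+02]
force [3.0667 3.5929 1.7931]
wrist_torque [ 0.5011 -0.3432  0.0176]
effort [-1.81280e+00 -4.18270e+01 -2.63534e+01 -1.18990e+00  6.23200e-01
 -4.80000e-03]
grip_width 0.0156
gripper_force 23.425
```

Emit:
send_rows([
  {"rx": 0,"ry": 0,"rz": 0,"dx": 0,"dy": 0.08,"dz": 0,"gripper": -1},
  {"rx": 0,"ry": 0,"rz": 0.0436,"dx": 0,"dy": 0,"dz": 0,"gripper": -1},
  {"rx": 0,"ry": 0,"rz": 0.0436,"dx": 0,"dy": 0,"dz": 0,"gripper": -1},
  {"rx": 0,"ry": 0,"rz": 0.0436,"dx": 0,"dy": 0,"dz": 0,"gripper": -1},
  {"rx": 0,"ry": 0,"rz": 0.0436,"dx": 0,"dy": 0,"dz": 0,"gripper": -1},
  {"rx": 0,"ry": 0,"rz": 0.0436,"dx": 0,"dy": 0,"dz": 0,"gripper": -1},
  {"rx": 0,"ry": 0,"rz": 0.0436,"dx": 0,"dy": 0,"dz": 0,"gripper": -1},
  {"rx": 0,"ry": 0,"rz": 0,"dx": 0,"dy": 0,"dz": 0,"gripper": -1},
])

```text
t: 4.87
tcp_pos: [0.5271, -0.0183, 0.1968]
orientation: [-180.0, 0.1, 125.4]
force: [0.1, -0.4, 4.3]
grip_width: 0.0157
gripper_force: 23.8
```

```bash
python3 s.py
```

```text
t 4.8667
tcp_pos [ 0.5271 -0.0183  0.1968]
orientation [-1.799793e+02  5.060000e-02  1.254043e+02]
force [ 0.1132 -0.3905  4.335 ]
wrist_torque [-0.0274  0.0985  0.0233]
effort [-8.05000e-02 -4.03957e+01 -2.63827e+01 -2.70000e-03 -9.13000e-02
  6.11900e-01]
grip_width 0.0157
gripper_force 23.7984
```

Emit:
send_rows([
  {"rx": 0,"ry": 0,"rz": 0.0654,"dx": 0,"dy": 0,"dz": 0,"gripper": -1},
  {"rx": 0,"ry": 0,"rz": 0.0654,"dx": 0,"dy": 0,"dz": 0,"gripper": -1},
  {"rx": 0,"ry": 0,"rz": 0.0654,"dx": 0,"dy": 0,"dz": 0,"gripper": -1},
  {"rx": 0,"ry": 0,"rz": 0.0654,"dx": 0,"dy": 0,"dz": 0,"gripper": -1},
  {"rx": 0,"ry": 0,"rz": 0.0654,"dx": 0,"dy": 0,"dz": 0,"gripper": -1},
  {"rx": 0,"ry": 0,"rz": 0.0654,"dx": 0,"dy": 0,"dz": 0,"gripper": -1},
  {"rx": 0,"ry": 0,"rz": 0.0654,"dx": 0,"dy": 0,"dz": 0,"gripper": -1},
  {"rx": 0,"ry": 0,"rz": 0.0654,"dx": 0,"dy": 0,"dz": 0,"gripper": -1},
])

```text
t: 5.53
tcp_pos: [0.5264, -0.0186, 0.1968]
orientation: [-179.9, 0.1, 95.4]
force: [-2.5, 0.5, 6.4]
grip_width: 0.0154
gripper_force: 24.2
```

Emit:
send_rows([
  {"rx": 0,"ry": 0,"rz": 0.0436,"dx": 0,"dy": 0,"dz": 0,"gripper": -1},
  {"rx": 0,"ry": 0,"rz": 0.0436,"dx": 0,"dy": 0,"dz": 0,"gripper": -1},
  {"rx": 0,"ry": 0,"rz": 0.0436,"dx": 0,"dy": 0,"dz": 0,"gripper": -1},
  {"rx": 0,"ry": 0,"rz": 0.0436,"dx": 0,"dy": 0,"dz": 0,"gripper": -1},
  {"rx": 0,"ry": 0,"rz": 0.0436,"dx": 0,"dy": 0,"dz": 0,"gripper": -1},
  {"rx": 0,"ry": 0,"rz": 0.0436,"dx": 0,"dy": 0,"dz": 0,"gripper": -1},
  {"rx": 0,"ry": 0,"rz": 0,"dx": 0,"dy": 0,"dz": 0,"gripper": -1},
  {"rx": 0,"ry": 0,"rz": 0,"dx": 0,"dy": 0,"dz": 0,"gripper": -1},
])

```text
t: 6.2
tcp_pos: [0.526, -0.0186, 0.1968]
orientation: [-179.9, 0.1, 80.6]
force: [-4.9, -1.0, 6.9]
grip_width: 0.0159
gripper_force: 24.2
```

```bash
python3 s.py
```

```text
t 6.2
tcp_pos [ 0.526  -0.0186  0.1968]
orientation [-1.79896e+02  9.48000e-02  8.06008e+01]
force [-4.8869 -1.0475  6.8665]
wrist_torque [-0.1179  0.6599  0.0193]
effort [  0.6268 -39.0725 -27.234    0.6341  -1.2767   0.0952]
grip_width 0.0159
gripper_force 24.185
```

Emit:
send_rows([
  {"rx": 0,"ry": 0,"rz": 0.0436,"dx": 0,"dy": -0.08,"dz": 0,"gripper": -1},
  {"rx": 0,"ry": 0,"rz": 0.0436,"dx": 0,"dy": 0,"dz": 0,"gripper": -1},
  {"rx": 0,"ry": 0,"rz": 0.0436,"dx": 0,"dy": 0,"dz": 0,"gripper": -1},
  {"rx": 0,"ry": 0,"rz": 0.0436,"dx": 0,"dy": 0,"dz": 0,"gripper": -1},
  {"rx": 0,"ry": 0,"rz": 0.0436,"dx": 0,"dy": 0,"dz": 0,"gripper": -1},
  {"rx": 0,"ry": 0,"rz": 0.0436,"dx": 0,"dy": 0,"dz": 0,"gripper": -1},
  {"rx": 0,"ry": 0,"rz": 0.0349,"dx": 0,"dy": 0,"dz": 0,"gripper": -1},
  {"rx": 0,"ry": 0,"rz": 0,"dx": 0,"dy": 0,"dz": 0,"gripper": -1},
])

```text
t: 6.87
tcp_pos: [0.5256, -0.0184, 0.1968]
orientation: [-180.0, 0.1, 63.5]
force: [-3.5, -0.3, 5.5]
grip_width: 0.0159
gripper_force: 24.1
```

```bash
python3 s.py
```

```text
t 6.8667
tcp_pos [ 0.5256 -0.0184  0.1968]
orientation [-1.799599e+02  1.013000e-01  6.352010e+01]
force [-3.4769 -0.2515  5.5443]
wrist_torque [-0.1618  0.5726  0.0583]
effort [  0.5048 -39.3721 -26.9599   0.5043  -0.9354   0.5159]
grip_width 0.0159
gripper_force 24.139
```

Emit:
send_rows([
  {"rx": 0,"ry": 0,"rz": 0.012,"dx": 0,"dy": -0.04,"dz": 0,"gripper": -1},
  {"rx": 0,"ry": 0,"rz": 0.012,"dx": 0,"dy": 0,"dz": 0,"gripper": -1},
  {"rx": 0,"ry": 0,"rz": 0.012,"dx": 0,"dy": 0,"dz": 0,"gripper": -1},
  {"rx": 0,"ry": 0,"rz": 0,"dx": 0,"dy": 0,"dz": 0,"gripper": -1},
  {"rx": 0,"ry": 0,"rz": 0,"dx": 0,"dy": 0,"dz": 0,"gripper": -1},
  {"rx": 0,"ry": 0,"rz": 0,"dx": 0,"dy": 0,"dz": 0,"gripper": -1},
  {"rx": 0,"ry": 0,"rz": 0,"dx": 0,"dy": 0,"dz": 0,"gripper": -1},
  {"rx": 0,"ry": 0,"rz": 0,"dx": 0,"dy": 0,"dz": 0,"gripper": -1},
])

```text
t: 7.53
tcp_pos: [0.5255, -0.0184, 0.1968]
orientation: [-180.0, 0.1, 61.6]
force: [-2.2, -1.6, 6.0]
grip_width: 0.0157
gripper_force: 24.0
```

```bash
python3 s.py
```

```text
t 7.5333
tcp_pos [ 0.5255 -0.0184  0.1968]
orientation [-1.799943e+02  9.720000e-02  6.155470e+01]
force [-2.2229 -1.6463  5.9915]
wrist_torque [-0.1835  0.3489  0.0771]
effort [ 7.46300e-01 -3.96518e+01 -2.66912e+01  5.79600e-01 -6.29300e-01
  3.89000e-02]
grip_width 0.0157
gripper_force 24.0471
```

Emit:
send_rows([
  {"rx": 0,"ry": 0,"rz": 0.018,"dx": 0,"dy": 0,"dz": 0,"gripper": -1},
  {"rx": 0,"ry": 0,"rz": 0.018,"dx": 0,"dy": 0,"dz": 0,"gripper": -1},
  {"rx": 0,"ry": 0,"rz": 0.018,"dx": 0,"dy": 0,"dz": 0,"gripper": -1},
  {"rx": 0,"ry": 0,"rz": 0.018,"dx": 0,"dy": 0,"dz": 0,"gripper": -1},
  {"rx": 0,"ry": 0,"rz": 0.018,"dx": 0,"dy": 0,"dz": 0,"gripper": -1},
  {"rx": 0,"ry": 0,"rz": 0,"dx": 0,"dy": 0,"dz": 0,"gripper": -1},
  {"rx": 0,"ry": 0,"rz": 0,"dx": 0,"dy": 0,"dz": 0,"gripper": -1},
  {"rx": 0,"ry": 0,"rz": 0,"dx": 0,"dy": 0,"dz": 0,"gripper": -1},
])

```text
t: 8.2
tcp_pos: [0.5254, -0.0183, 0.1968]
orientation: [-180.0, 0.1, 56.4]
force: [-2.0, -1.0, 6.3]
grip_width: 0.0158
gripper_force: 24.0
```

```bash
python3 s.py
```

```text
t 8.2
tcp_pos [ 0.5254 -0.0183  0.1968]
orientation [-1.799898e+02  9.420000e-02  5.638470e+01]
force [-2.0431 -0.9803  6.3204]
wrist_torque [-0.1135  0.5053 -0.1277]
effort [  0.7675 -39.4895 -26.8033   0.4986  -0.7782  -0.093 ]
grip_width 0.0158
gripper_force 23.9943
```

Emit:
send_rows([
  {"rx": 0,"ry": 0,"rz": 0.031,"dx": 0,"dy": 0,"dz": 0,"gripper": -1},
  {"rx": 0,"ry": 0,"rz": 0.031,"dx": 0,"dy": 0,"dz": 0,"gripper": -1},
  {"rx": 0,"ry": 0,"rz": 0.031,"dx": 0,"dy": 0,"dz": 0,"gripper": -1},
  {"rx": 0,"ry": 0,"rz": 0.031,"dx": 0,"dy": 0,"dz": 0,"gripper": -1},
  {"rx": 0,"ry": 0,"rz": 0.031,"dx": 0,"dy": 0,"dz": 0,"gripper": -1},
  {"rx": 0,"ry": 0,"rz": 0,"dx": 0,"dy": 0,"dz": 0,"gripper": -1},
  {"rx": 0,"ry": 0,"rz": 0,"dx": 0,"dy": 0,"dz": 0,"gripper": -1},
  {"rx": 0,"ry": 0,"rz": 0,"dx": 0,"dy": 0,"dz": 0,"gripper": -1},
])

```text
t: 8.87
tcp_pos: [0.5252, -0.0182, 0.1968]
orientation: [-180.0, 0.1, 47.5]
force: [-3.0, -0.9, 6.5]
grip_width: 0.0156
gripper_force: 24.2
```

```bash
python3 s.py
```

```text
t 8.8667
tcp_pos [ 0.5252 -0.0182  0.1968]
orientation [-1.799826e+02  1.029000e-01  4.752170e+01]
force [-3.022  -0.9371  6.5165]
wrist_torque [-0.0942  0.5305  0.0322]
effort [  0.4244 -39.2536 -26.9639   0.4466  -0.9845   0.053 ]
grip_width 0.0156
gripper_force 24.1666
```

Emit:
send_rows([
  {"rx": 0,"ry": 0,"rz": 0.01,"dx": 0,"dy": 0,"dz": 0,"gripper": -1},
  {"rx": 0,"ry": 0,"rz": 0.01,"dx": 0,"dy": 0,"dz": 0,"gripper": -1},
  {"rx": 0,"ry": 0,"rz": 0.01,"dx": 0,"dy": 0,"dz": 0,"gripper": -1},
  {"rx": 0,"ry": 0,"rz": 0.01,"dx": 0,"dy": 0,"dz": 0,"gripper": -1},
  {"rx": 0,"ry": 0,"rz": 0,"dx": 0,"dy": 0,"dz": 0,"gripper": -1},
  {"rx": 0,"ry": 0,"rz": 0,"dx": 0,"dy": 0,"dz": 0,"gripper": -1},
  {"rx": 0,"ry": 0,"rz": 0,"dx": 0,"dy": 0,"dz": 0,"gripper": -1},
  {"rx": 0,"ry": 0,"rz": 0,"dx": 0,"dy": 0,"dz": 0,"gripper": -1},
])

```text
t: 9.53
tcp_pos: [0.5252, -0.0181, 0.1968]
orientation: [-180.0, 0.1, 45.2]
force: [-2.8, 0.0, 6.5]
grip_width: 0.0155
gripper_force: 24.1
```

```bash
python3 s.py
```

```text
t 9.5333
tcp_pos [ 0.5252 -0.0181  0.1968]
orientation [-1.79979e+02  1.01600e-01  4.52266e+01]
force [-2.7682e+00  7.0000e-04  6.5470e+00]
wrist_torque [-0.029   0.5683 -0.011 ]
effort [ 3.91200e-01 -3.91916e+01 -2.70073e+01  4.04100e-01 -1.04110e+00
  1.05000e-02]
grip_width 0.0155
gripper_force 24.1349
```

Emit:
send_rows([
  {"rx": 0,"ry": 0,"rz": 0.01,"dx": 0,"dy": -0.03,"dz": 0,"gripper": -1},
  {"rx": 0,"ry": 0,"rz": 0.01,"dx": 0,"dy": 0,"dz": 0,"gripper": -1},
  {"rx": 0,"ry": 0,"rz": 0.01,"dx": 0,"dy": 0,"dz": 0,"gripper": -1},
  {"rx": 0,"ry": 0,"rz": 0.01,"dx": 0,"dy": 0,"dz": 0,"gripper": -1},
  {"rx": 0,"ry": 0,"rz": 0,"dx": 0,"dy": 0,"dz": 0,"gripper": -1},
  {"rx": 0,"ry": 0,"rz": 0,"dx": 0,"dy": 0,"dz": 0,"gripper": -1},
  {"rx": 0,"ry": 0,"rz": 0,"dx": 0,"dy": 0,"dz": 0,"gripper": -1},
  {"rx": 0,"ry": 0,"rz": 0,"dx": 0,"dy": 0,"dz": 0,"gripper": -1},
])

```text
t: 10.2
tcp_pos: [0.5251, -0.018, 0.1968]
orientation: [180.0, 0.1, 42.9]
force: [-2.4, -0.7, 6.4]
grip_width: 0.0159
gripper_force: 24.0
```

```bash
python3 - <<'E'
from h import *
import cv2
for n in range(4):
    s=sense(); print(np.round(s['wrist_torque'],4),s['orientation'][2],s['force'])
    b=capture("scene" if n else "top")
    if n==0: a=b
im=np.hstack([cv2.resize(x[:,:,::-1],None,fx=3,fy=3,interpolation=cv2.INTER_CUBIC) for x in(a[130:250,225:355],b[100:220,170:300])]); cv2.imwrite("pics/n2.png",im)
E
```

```text
[-0.0907  0.4979 -0.0889] 42.92411911858247 [-2.40305891 -0.73324319  6.35760472]
[-0.1088  0.4643 -0.0715] 42.921703809342795 [-2.57719542 -1.1652227   5.94087842]
[-0.1265  0.5048 -0.1453] 42.923623165193256 [-2.3198656  -0.88712467  5.79907331]
[-0.0773  0.4771 -0.0778] 42.92522387074535 [-2.47599038 -1.28175385  5.74838232]
```

View pics/n2.png

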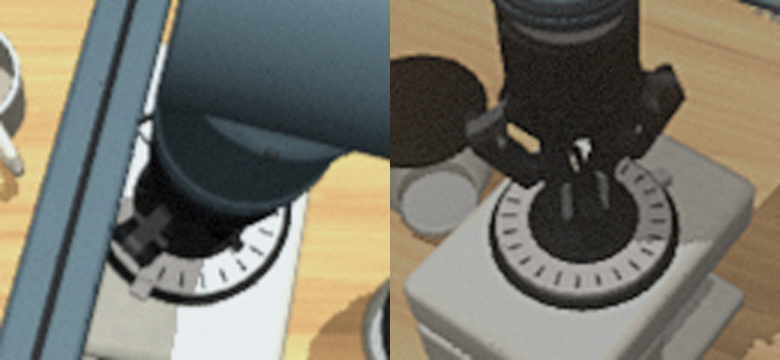

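```bash
cat > a.py <<'E'
from h import *
L=[]
for n in range(8):
    s=sense(); L.append([*s['force'],s['wrist_torque'][2],s['effort'][5],s['orientation'][2]]); capture("scene")
L=np.array(L); print("F,Tz,e6,yaw",L.mean(0).round(3),"sdT",L[:,3].std().round(3),"t",s['t'])
E
```

Emit:
send_rows([
  {"rx": 0,"ry": 0,"rz": 0.03,"dx": 0,"dy": -0.03,"dz": 0,"gripper": -1},
  {"rx": 0,"ry": 0,"rz": 0.03,"dx": 0,"dy": 0,"dz": 0,"gripper": -1},
  {"rx": 0,"ry": 0,"rz": 0.03,"dx": 0,"dy": 0,"dz": 0,"gripper": -1},
  {"rx": 0,"ry": 0,"rz": 0.03,"dx": 0,"dy": 0,"dz": 0,"gripper": -1},
  {"rx": 0,"ry": 0,"rz": 0.03,"dx": 0,"dy": 0,"dz": 0,"gripper": -1},
  {"rx": 0,"ry": 0,"rz": 0.015,"dx": 0,"dy": 0,"dz": 0,"gripper": -1},
  {"rx": 0,"ry": 0,"rz": 0.015,"dx": 0,"dy": 0,"dz": 0,"gripper": -1},
  {"rx": 0,"ry": 0,"rz": 0,"dx": 0,"dy": 0,"dz": 0,"gripper": -1},
])

```text
t: 11.07
tcp_pos: [0.5249, -0.0178, 0.1968]
orientation: [180.0, 0.1, 32.6]
force: [-2.7, -0.4, 6.5]
grip_width: 0.0155
gripper_force: 24.1
```

```bash
python3 a.py
```

```text
F,Tz,e6,yaw [-2.351 -1.261  5.878  0.033  0.083 32.616] sdT 0.035 t 11.4167
```

Emit:
send_rows([
  {"rx": 0,"ry": 0,"rz": 0.011,"dx": 0,"dy": 0,"dz": 0,"gripper": -1},
  {"rx": 0,"ry": 0,"rz": 0.011,"dx": 0,"dy": 0,"dz": 0,"gripper": -1},
  {"rx": 0,"ry": 0,"rz": 0.011,"dx": 0,"dy": 0,"dz": 0,"gripper": -1},
  {"rx": 0,"ry": 0,"rz": 0.011,"dx": 0,"dy": 0,"dz": 0,"gripper": -1},
  {"rx": 0,"ry": 0,"rz": 0,"dx": 0,"dy": 0,"dz": 0,"gripper": -1},
  {"rx": 0,"ry": 0,"rz": 0,"dx": 0,"dy": 0,"dz": 0,"gripper": -1},
  {"rx": 0,"ry": 0,"rz": 0,"dx": 0,"dy": 0,"dz": 0,"gripper": -1},
  {"rx": 0,"ry": 0,"rz": 0,"dx": 0,"dy": 0,"dz": 0,"gripper": -1},
])

```text
t: 12.13
tcp_pos: [0.5249, -0.0178, 0.1968]
orientation: [180.0, 0.1, 30.1]
force: [-2.3, -0.7, 5.9]
grip_width: 0.0157
gripper_force: 24.1
```

```bash
python3 a.py
```

```text
F,Tz,e6,yaw [-2.7820e+00 -1.0490e+00  6.4570e+00  1.2000e-02  5.0000e-03  3.0098e+01] sdT 0.03 t 12.4833
```

Emit:
send_rows([
  {"rx": 0,"ry": 0,"rz": 0.013,"dx": 0,"dy": 0,"dz": 0,"gripper": -1},
  {"rx": 0,"ry": 0,"rz": 0.013,"dx": 0,"dy": 0,"dz": 0,"gripper": -1},
  {"rx": 0,"ry": 0,"rz": 0.013,"dx": 0,"dy": 0,"dz": 0,"gripper": -1},
  {"rx": 0,"ry": 0,"rz": 0.013,"dx": 0,"dy": 0,"dz": 0,"gripper": -1},
  {"rx": 0,"ry": 0,"rz": 0,"dx": 0,"dy": 0,"dz": 0,"gripper": -1},
  {"rx": 0,"ry": 0,"rz": 0,"dx": 0,"dy": 0,"dz": 0,"gripper": -1},
  {"rx": 0,"ry": 0,"rz": 0,"dx": 0,"dy": 0,"dz": 0,"gripper": -1},
  {"rx": 0,"ry": 0,"rz": 0,"dx": 0,"dy": 0,"dz": 0,"gripper": -1},
])

```text
t: 13.2
tcp_pos: [0.5248, -0.0177, 0.1967]
orientation: [180.0, 0.1, 27.1]
force: [-2.7, -0.5, 6.6]
grip_width: 0.0153
gripper_force: 24.0
```

```bash
python3 a.py
```

```text
F,Tz,e6,yaw [-2.422 -0.846  6.257 -0.098 -0.084 27.108] sdT 0.029 t 13.55
```

Emit:
send_rows([
  {"rx": 0,"ry": 0,"rz": 0.03,"dx": 0,"dy": -0.02,"dz": 0,"gripper": -1},
  {"rx": 0,"ry": 0,"rz": 0.03,"dx": 0,"dy": 0,"dz": 0,"gripper": -1},
  {"rx": 0,"ry": 0,"rz": 0.03,"dx": 0,"dy": 0,"dz": 0,"gripper": -1},
  {"rx": 0,"ry": 0,"rz": 0.03,"dx": 0,"dy": 0,"dz": 0,"gripper": -1},
  {"rx": 0,"ry": 0,"rz": 0.015,"dx": 0,"dy": 0,"dz": 0,"gripper": -1},
  {"rx": 0,"ry": 0,"rz": 0.01,"dx": 0,"dy": 0,"dz": 0,"gripper": -1},
  {"rx": 0,"ry": 0,"rz": 0.01,"dx": 0,"dy": 0,"dz": 0,"gripper": -1},
  {"rx": 0,"ry": 0,"rz": 0,"dx": 0,"dy": 0,"dz": 0,"gripper": -1},
])

```text
t: 14.27
tcp_pos: [0.5248, -0.0175, 0.1968]
orientation: [180.0, 0.1, 18.3]
force: [-2.9, -1.5, 6.0]
grip_width: 0.0159
gripper_force: 27.2
```

```bash
python3 a.py
```

```text
F,Tz,e6,yaw [-2.542 -0.651  6.233  0.455  0.47  18.29 ] sdT 0.021 t 14.6167
```

The stop shows clearly at 0.455 N m, at the eighth click. I'll ease off to a gentle touch and hold.

Emit:
send_rows([
  {"rx": 0,"ry": 0,"rz": -0.017,"dx": 0,"dy": 0,"dz": 0,"gripper": -1},
  {"rx": 0,"ry": 0,"rz": 0,"dx": 0,"dy": 0,"dz": 0,"gripper": -1},
  {"rx": 0,"ry": 0,"rz": 0,"dx": 0,"dy": 0,"dz": 0,"gripper": -1},
  {"rx": 0,"ry": 0,"rz": 0,"dx": 0,"dy": 0,"dz": 0,"gripper": -1},
  {"rx": 0,"ry": 0,"rz": 0,"dx": 0,"dy": 0,"dz": 0,"gripper": -1},
  {"rx": 0,"ry": 0,"rz": 0,"dx": 0,"dy": 0,"dz": 0,"gripper": -1},
  {"rx": 0,"ry": 0,"rz": 0,"dx": 0,"dy": 0,"dz": 0,"gripper": -1},
  {"rx": 0,"ry": 0,"rz": 0,"dx": 0,"dy": 0,"dz": 0,"gripper": -1},
])

```text
t: 15.33
tcp_pos: [0.5248, -0.0175, 0.1968]
orientation: [180.0, 0.1, 19.2]
force: [-2.9, 0.0, 5.5]
grip_width: 0.0158
gripper_force: 24.1
```

```bash
python3 a.py
```

```text
F,Tz,e6,yaw [-3.168 -0.632  6.309  0.035  0.027 19.215] sdT 0.022 t 15.6833
```

Emit:
send_rows([
  {"rx": 0,"ry": 0,"rz": -0.0446,"dx": 0,"dy": 0,"dz": 0,"gripper": -1},
  {"rx": 0,"ry": 0,"rz": -0.0446,"dx": 0,"dy": 0,"dz": 0,"gripper": -1},
  {"rx": 0,"ry": 0,"rz": -0.0446,"dx": 0,"dy": 0,"dz": 0,"gripper": -1},
  {"rx": 0,"ry": 0,"rz": -0.0446,"dx": 0,"dy": 0,"dz": 0,"gripper": -1},
  {"rx": 0,"ry": 0,"rz": -0.0446,"dx": 0,"dy": 0,"dz": 0,"gripper": -1},
  {"rx": 0,"ry": 0,"rz": -0.0446,"dx": 0,"dy": 0,"dz": 0,"gripper": -1},
  {"rx": 0,"ry": 0,"rz": -0.0446,"dx": 0,"dy": 0,"dz": 0,"gripper": -1},
  {"rx": 0,"ry": 0,"rz": -0.0446,"dx": 0,"dy": 0,"dz": 0,"gripper": -1},
])

```text
t: 16.4
tcp_pos: [0.5251, -0.018, 0.1968]
orientation: [179.9, 0.1, 39.8]
force: [-0.8, -1.7, 5.4]
grip_width: 0.0153
gripper_force: 23.9
```

Emit:
send_rows([
  {"rx": 0,"ry": 0,"rz": -0.0446,"dx": 0,"dy": 0,"dz": 0,"gripper": -1},
  {"rx": 0,"ry": 0,"rz": -0.0446,"dx": 0,"dy": 0,"dz": 0,"gripper": -1},
  {"rx": 0,"ry": 0,"rz": -0.0446,"dx": 0,"dy": 0,"dz": 0,"gripper": -1},
  {"rx": 0,"ry": 0,"rz": -0.0446,"dx": 0,"dy": 0,"dz": 0,"gripper": -1},
  {"rx": 0,"ry": 0,"rz": -0.0446,"dx": 0,"dy": 0,"dz": 0,"gripper": -1},
  {"rx": 0,"ry": 0,"rz": -0.0446,"dx": 0,"dy": 0,"dz": 0,"gripper": -1},
  {"rx": 0,"ry": 0,"rz": -0.0446,"dx": 0,"dy": 0,"dz": 0,"gripper": -1},
  {"rx": 0,"ry": 0,"rz": -0.0446,"dx": 0,"dy": 0,"dz": 0,"gripper": -1},
])

```text
t: 17.07
tcp_pos: [0.5254, -0.0184, 0.1968]
orientation: [179.9, 0.1, 60.2]
force: [-0.7, -3.3, 5.3]
grip_width: 0.0154
gripper_force: 23.9
```

Emit:
send_rows([
  {"rx": 0,"ry": 0,"rz": -0.0446,"dx": 0,"dy": 0,"dz": 0,"gripper": -1},
  {"rx": 0,"ry": 0,"rz": -0.0446,"dx": 0,"dy": 0,"dz": 0,"gripper": -1},
  {"rx": 0,"ry": 0,"rz": -0.0446,"dx": 0,"dy": 0,"dz": 0,"gripper": -1},
  {"rx": 0,"ry": 0,"rz": -0.0446,"dx": 0,"dy": 0,"dz": 0,"gripper": -1},
  {"rx": 0,"ry": 0,"rz": -0.0446,"dx": 0,"dy": 0,"dz": 0,"gripper": -1},
  {"rx": 0,"ry": 0,"rz": -0.0446,"dx": 0,"dy": 0,"dz": 0,"gripper": -1},
  {"rx": 0,"ry": 0,"rz": -0.0446,"dx": 0,"dy": 0,"dz": 0,"gripper": -1},
  {"rx": 0,"ry": 0,"rz": -0.0446,"dx": 0,"dy": 0,"dz": 0,"gripper": -1},
])

```text
t: 17.73
tcp_pos: [0.5259, -0.0185, 0.1968]
orientation: [179.9, 0.1, 80.6]
force: [0.9, -3.6, 2.7]
grip_width: 0.0157
gripper_force: 23.6
```

```bash
python3 a.py
```

```text
F,Tz,e6,yaw [ 5.560e-01 -5.356e+00  3.771e+00 -2.500e-02 -1.400e-02  8.050e+01] sdT 0.033 t 18.0833
```

Emit:
send_rows([
  {"rx": 0,"ry": 0,"rz": 0,"dx": 0,"dy": 0,"dz": 0,"gripper": 1},
  {"rx": 0,"ry": 0,"rz": 0,"dx": 0,"dy": 0,"dz": 0,"gripper": 1},
  {"rx": 0,"ry": 0,"rz": 0,"dx": 0,"dy": 0,"dz": 0,"gripper": 1},
  {"rx": 0,"ry": 0,"rz": 0,"dx": 0,"dy": 0,"dz": 0,"gripper": 1},
  {"rx": 0,"ry": 0,"rz": 0,"dx": 0,"dy": 0,"dz": 0,"gripper": 1},
  {"rx": 0,"ry": 0,"rz": 0,"dx": 0,"dy": 0,"dz": 0,"gripper": 1},
  {"rx": 0,"ry": 0,"rz": 0,"dx": 0,"dy": 0,"dz": 0,"gripper": 1},
  {"rx": 0,"ry": 0,"rz": 0,"dx": 0,"dy": 0,"dz": 0,"gripper": 1},
])

```text
t: 18.8
tcp_pos: [0.5255, -0.0169, 0.1963]
orientation: [-180.0, -0.0, 80.5]
force: [0.3, 0.1, 0.4]
grip_width: 0.0853
gripper_force: 0.0
```

Emit:
send_rows([
  {"rx": 0,"ry": 0,"rz": 0,"dx": 0,"dy": 0,"dz": -1.2,"gripper": 1},
  {"rx": 0,"ry": 0,"rz": 0,"dx": 0,"dy": 0,"dz": -1.2,"gripper": 1},
  {"rx": 0,"ry": 0,"rz": 0,"dx": 0,"dy": 0,"dz": -1.2,"gripper": 1},
  {"rx": 0,"ry": 0,"rz": 0,"dx": 0,"dy": 0,"dz": -1.2,"gripper": 1},
  {"rx": 0,"ry": 0,"rz": 0,"dx": 0,"dy": 0,"dz": -1.2,"gripper": 1},
  {"rx": 0,"ry": 0,"rz": 0,"dx": 0,"dy": 0,"dz": -1.2,"gripper": 1},
  {"rx": 0,"ry": 0,"rz": 0,"dx": 0,"dy": 0,"dz": -1.2,"gripper": 1},
  {"rx": 0,"ry": 0,"rz": 0,"dx": 0,"dy": 0,"dz": 0,"gripper": 1},
])

```text
t: 19.47
tcp_pos: [0.5267, -0.0173, 0.2828]
orientation: [179.7, 0.0, 80.5]
force: [0.5, -0.6, 0.1]
grip_width: 0.0854
gripper_force: 0.0
```

Emit:
send_rows([
  {"rx": 0,"ry": 0,"rz": 0,"dx": 3,"dy": 0,"dz": 0,"gripper": 1},
  {"rx": 0,"ry": 0,"rz": 0,"dx": 3,"dy": 0,"dz": 0,"gripper": 1},
  {"rx": 0,"ry": 0,"rz": 0,"dx": 3,"dy": 0,"dz": 0,"gripper": 1},
  {"rx": 0,"ry": 0,"rz": 0,"dx": 3,"dy": 0,"dz": 0,"gripper": 1},
  {"rx": 0,"ry": 0,"rz": 0,"dx": 3,"dy": 0,"dz": 0,"gripper": 1},
  {"rx": 0,"ry": 0,"rz": 0,"dx": 3,"dy": 0,"dz": 0,"gripper": 1},
  {"rx": 0,"ry": 0,"rz": 0,"dx": 3,"dy": 0,"dz": 0,"gripper": 1},
  {"rx": 0,"ry": 0,"rz": 0,"dx": 3,"dy": 0,"dz": 0,"gripper": 1},
])

```text
t: 20.13
tcp_pos: [0.5651, 0.2211, 0.2794]
orientation: [-179.9, 0.0, 80.5]
force: [0.7, -0.1, 0.6]
grip_width: 0.0851
gripper_force: 0.0
```

```bash
python3 - <<'E'
from h import *
import cv2
a=capture("top")[155:240,245:335]
cv2.imwrite("pics/n3.png",cv2.resize(a[:,:,::-1],None,fx=6,fy=6,interpolation=cv2.INTER_CUBIC))
E
```

```text
(no output)
```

View pics/n3.png

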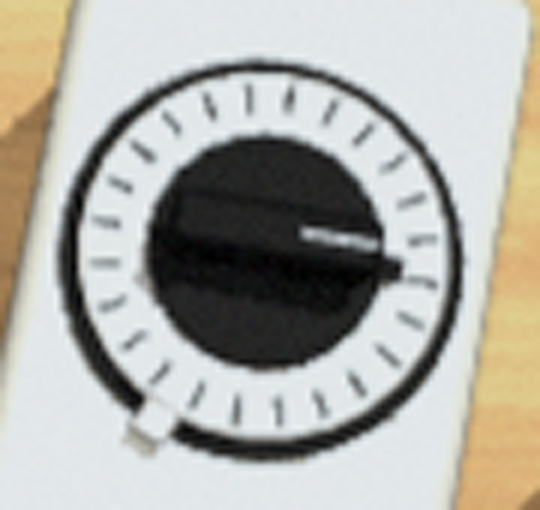

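The hopper, mug and canister are clear. The dial now points right, and the lug sits at about (155,412) where it was at (165,417), so the ring may have crept slightly. I'll measure that along with the dial angle.

```bash
python3 - <<'E'
from h import *
import cv2
T0=cv2.imread("pics/top0.png"); T1=capture("top")[:,:,::-1]; cv2.imwrite("pics/top1.png",T1)
cal=calibration("top");f=192/np.tan(np.radians(cal['vfov']/2));M=np.linalg.inv(cal['cam_to_world'])
def pol(im,z,r,c=(.5263,-.0186)):
    th=np.radians(np.arange(0,360,.25)); R,TH=np.meshgrid(r,th)
    P=np.stack([c[0]+R*np.cos(TH),c[1]+R*np.sin(TH),z+0*R,1+0*R],-1)@M.T
    return cv2.remap(cv2.cvtColor(im,cv2.COLOR_BGR2GRAY).astype(np.float32),(P[...,0]/P[...,2]*f+cal['cx']).astype(np.float32),(P[...,1]/P[...,2]*f+cal['cy']).astype(np.float32),cv2.INTER_CUBIC).mean(1)
def shift(z,r,lo,hi,hp=True):
    a,b=pol(T0,z,r),pol(T1,z,r)
    if hp:
        g=lambda x:x-cv2.blur(np.r_[x,x,x][:,None],(1,61))[1440:2880,0]
        a,b=g(a),g(b)
    ks=np.arange(int(lo*4),int(hi*4)+1); s=[np.dot(np.roll(a,k),b)/np.linalg.norm(a)/np.linalg.norm(b) for k in ks]; i=np.argmax(s); return ks[i]/4,round(s[i],3)
print("ring",[shift(.18,np.array(r)/1000,-7,7) for r in([44,46,48],[45,47,49,51],[47,49])],"lug",shift(.185,np.array([60,62,64])/1000,-7,7))
print("nose",shift(.191,np.array([38,39,40])/1000,-100,-20))
for nm,p,q in(("0",(293,210),(338,155)),("1",(303,233),(378,244))):
    d=w("top",*ct(*q),.224)-w("top",*ct(*p),.224); print(nm,np.degrees(np.arctan2(d[1],d[0])))
E
```

```text
ring [(np.float64(-2.25), np.float32(0.941)), (np.float64(-2.25), np.float32(0.979)), (np.float64(-2.25), np.float32(0.977))] lug (np.float64(-1.75), np.float32(0.801))
nose (np.float64(-70.25), np.float32(0.335))
0 -39.498513561513604
1 -98.40276269420546
```

The ring crept 2.25° (about 2.5 mm, inside the 5 mm limit), and the dial is about 60° clockwise of its start: 8 clicks in, 4 back. Even with the creep, the error is at most 0.15 click, so I'm handing in.

```bash
python3 -c "
from station import *
print(job_done())"
```

```text
the job is handed in; nothing more can be done
None
```

I handed the job in with the dial four clicks back from its stop, found 8 clicks in, and the gripper clear; my touch peaked at about 0.46 N m or more, firmer than the 0.2–0.3 advised, and the calibration ring crept about 2.5 mm, inside the 5 mm limit.

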